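Pop the refill hatches of two dose boxes

ROBOT

A 6-joint arm with a two-finger parallel gripper is mounted at the origin on the work surface. World frame = base frame: x ahead of the robot, y to its left, z up, the work surface at z = 0. Lengths are in m, angles in rad, forces in N, time in s.
With the tool pointing down it reaches from about 0.35 to 0.775 m from the base axis. Payload 5.5 kg.
Tool frame: the origin (TCP) lies at the very end of the fingers, on their centre line; the grasp point (between the pads) lies 19 mm behind it; z points along the fingers, y is the line along which they close (so a half turn about z gives the same grasp; the last joint's range is limited). The gripper opens to 85 mm and grips with 20 to 120 N. Pads are 22 mm wide; open, the fingers measure 114 mm over their backs; the gripper's body (76 mm by 85 mm) begins 54 mm behind the grasp point. The pads swing forward as they close: fully open they stand 13 mm farther back than shut.
Start: joints at [-1.453, 0.313, 0.046, 1.304, 0, 1.431], TCP at [0.147, -0.556, 0.231] pointing down, gripper open.
Joint ranges: [-2.76, 2.76], [-0.86, 1.69], [-1.03, 1.26], [-2.2, 2.34], [-1.47, 1.5], [-3.14, 3.14]. Speed limits (rad/s): [2.57, 2.57, 3.14, 3.14, 3.14, 3.14].

INTERFACE

Orientations are given as a unit quaternion [w, x, y, z].
In Python, from workcell import env gives the robot as it stands. The module is installed in compiled form; this text tells all that it offers.
- The arm moves only by the tool jog_arm, never from a script. Its arguments are lists of equal length, an entry for each row: "gripper": the opening, from 0 (shut) to 1 (fully open); "offset": the shift along the world's x, y, z in cm, a list of three; "twist": the turn about the world's z in degrees. In form: {"gripper": [gripper, ...], "offset": [[dx, dy, dz], ...], "twist": [twist, ...]}. A call has exactly 8 rows; each row is the pose to reach, as a shift and turn from the pose commanded when the call began; what a row does not reach only later rows make up. A row lasts 1/8 s, in which the tool goes at most 62.5 mm and 10.7 degrees, less where a joint would pass 70% of its speed; a pose out of reach is approached as far as the arm can. A call with a gripper value outside its range is refused whole. The fingers move at their own pace and stop on an object; "squeeze" is the grip in N (left out, the last holds). Time passes only in rows, so rows that repeat a pose let the fingers close, or fill a call up. It gives the time, the measured TCP pose, the force, the opening and the grip force at its end, in the units of the state.
- env.get_state(): the state, without advancing time (a new reading comes with each control period).
- env.read_camera(name): name is "scene" or "top"; returns a dict with "image" (400x640x3 uint8, red, green, blue), "z_map" (400x640 float32, m along the optical axis (not along the pixel's ray), 0 where there is no reading), "fovy" (degrees; the focal length in pixels is half the picture's height over the tangent of half this angle, whatever the lens; pixels are square), "cx", "cy" (the principal point, pixels), "cam_to_world" (4x4, takes a point from camera to world coordinates). Camera axes: x right, y up, looking along -z (the intrinsics and any distortion apply to the point x, -y, -z); pixel columns grow to the right and rows downward; lengths in m; the calibration is good to about 2 mm. A picture is of the moment at which its call begins.
- env.hand_in(): hands the job in; it is judged then, once.
The state is a dict: "clock": time; "joint_pos": joint angles; "qvel": joint speeds; "tau": joint torques, N m; "tcp_pos": TCP position; "orientation": TCP orientation; "wrist_force": force on the tool from outside, world axes, zero at the start; "ft_torque": the same for the moment, N m; "finger_gap": finger opening in m; "grip_force": force on a finger pad.
Only numpy, scipy, OpenCV 4.12 (cv2) and the standard library are available. Lean on these libraries where they do the work, as an engineer would, in place of code of your own. Each camera call takes 0.05 s, during which the arm holds its last target. There are 200 camera calls.

TASK

Get the yellow and the blue dose box ready for refilling: press the round pad of each of these two hatches down until it bottoms, let go so that the hatch pops up, and leave both standing open (a further press would lock a hatch again). Do not ram them, keep the white hatch shut, and neither lift nor shift the cups, jar, carton, crusher and spoon.

Things in the scene. Friction and masses are not known exactly. Their poses are not given: they have to be found in the camera images.
- yellow_box: A refill box: green plastic box 130 (x) x 90 (y) x 60 mm high, bolted to the worktop, with a yellow hatch as its top. Origin: centre of its underside; x points from the front (latch) to the hinge side, z up.
- yellow_hatch (a joint): Angle (rad) of the yellow hatch about its hinge (box's y axis, 60 mm behind box centre, 55 mm up). 0 to 0.01 = latched shut, top at 60 mm; negative = pressed in (hard stop -0.08); positive = risen. Push-push: pressed past about -0.055 (5 mm at the pad, 4 to 6 N) and let go, it follows the finger up and springs within 1.5 s to its stop at 0.60 and stays; pressed down again it latches.
- yellow_pad (a point): Centre of the round press pad (26 mm, dark ring) on top of the yellow hatch, on its centre line, 32 mm in front of the box's centre, 60 mm above the worktop when shut. Moves with the hatch, a plate 118 x 82 x 5 mm whose front edge lies 29 mm in front of the pad and stands about 125 mm above the worktop when open.
- blue_box: A refill box: green plastic box 130 (x) x 90 (y) x 60 mm high, bolted to the worktop, with a blue hatch as its top. Origin: centre of its underside; x points from the front (latch) to the hinge side, z up.
- blue_hatch (a joint): Angle (rad) of the blue hatch about its hinge (box's y axis, 60 mm behind box centre, 55 mm up). 0 to 0.01 = latched shut, top at 60 mm; negative = pressed in (hard stop -0.08); positive = risen. Push-push: pressed past about -0.055 (5 mm at the pad, 4 to 6 N) and let go, it follows the finger up and springs within 1.5 s to its stop at 0.60 and stays; pressed down again it latches.
- blue_pad (a point): Centre of the round press pad (26 mm, dark ring) on top of the blue hatch, on its centre line, 32 mm in front of the box's centre, 60 mm above the worktop when shut. Moves with the hatch, a plate 118 x 82 x 5 mm whose front edge lies 29 mm in front of the pad and stands about 125 mm above the worktop when open.
- white_box: A refill box: green plastic box 130 (x) x 90 (y) x 60 mm high, bolted to the worktop, with a white hatch as its top. Origin: centre of its underside; x points from the front (latch) to the hinge side, z up.
- white_hatch (a joint): Angle (rad) of the white hatch about its hinge (box's y axis, 60 mm behind box centre, 55 mm up). 0 to 0.01 = latched shut, top at 60 mm; negative = pressed in (hard stop -0.08); positive = risen. Push-push: pressed past about -0.055 (5 mm at the pad, 4 to 6 N) and let go, it follows the finger up and springs within 1.5 s to its stop at 0.60 and stays; pressed down again it latches.
- white_pad (a point): Centre of the round press pad (26 mm, dark ring) on top of the white hatch, on its centre line, 32 mm in front of the box's centre, 60 mm above the worktop when shut. Moves with the hatch, a plate 118 x 82 x 5 mm whose front edge lies 29 mm in front of the pad and stands about 125 mm above the worktop when open.
- cup_near: Loose white medicine cup, 40 mm across, 32 mm high; left of the boxes. Bystander. Origin: underside, centre.
- cup_far: Loose clear medicine cup, 40 mm across, 32 mm high; beyond the boxes. Bystander. Origin: underside, centre.
- pill_jar: Loose amber pill jar, 44 mm across, 65 mm high; beyond the boxes. Bystander. Origin: underside, centre.
- carton: Loose white tablet carton 45 x 90 x 22 mm, left of the boxes. Bystander. Origin: underside, centre.
- crusher: Loose blue pill crusher, 52 mm across, 50 mm high, right of the boxes. Bystander. Origin: underside, centre.
- spoon: Loose plastic spoon 130 mm long, lying right of the boxes. Bystander. Origin: underside, middle of its length.
Not all that is in view belongs to the job. What is shaped like the white_box but orange or pink is not meant.

How it is judged:
By the outcome, as a careful person would: the job done as asked, in the order asked, and still so for the second after the job is handed in, with the robot touching nothing.
It also fails if it takes over 43 s, if anything falls off the work surface, if the arm or the gripper's body presses on something with over 40 N, if the wrist force passes 120 N, or if a joint passes its speed limit or range.

## Working session

There is one attempt and no reset: what is moved stays moved. The work goes in short steps, Python scripts to look and compute and a tool call to move; the robot and the scene stay as the last step left them, time stands still between calls to the robot, and variables do not carry over. Pictures are saved under pics/ and viewed, at most 10 in all, crops included, and the job is handed in when it is done.

Besides the shell and the picture viewer there is one more tool, called after "Call:" as name(argument=value, ...), one argument or row to a line, values as JSON. jog_arm: Moves the arm, as the interface text tells. Its arguments: {"type":"object","properties":{"gripper":{"type":"array"},"offset":{"type":"array"},"twist":{"type":"array"},"squeeze":{"type":"number"}},"required":["gripper","offset","twist"]}

```bash
mkdir -p pics; cat > h.py <<'E'
import numpy as np, cv2
from workcell import env
def cam(n):
    d=env.read_camera(n); return d
def world(d,u=None,v=None):
    H,W=d["z_map"].shape; f=H/2/np.tan(np.radians(d["fovy"])/2)
    vv,uu=np.mgrid[0:H,0:W]; z=d["z_map"]
    P=np.stack([(uu-d["cx"])/f*z,-(vv-d["cy"])/f*z,-z,np.ones_like(z)],-1)
    return (P@np.array(d["cam_to_world"]).T)[...,:3]
E
python3 - <<'E'
from h import *
for n in("top","scene"):
    d=cam(n); cv2.imwrite(f"pics/{n}1.png",d["image"][...,::-1]); np.savez(f"{n}1.npz",**d)
    print({k:v for k,v in d.items() if k not in("image","z_map")})
print(env.get_state())
E
```

```text
{'fovy': 48.249952557796355, 'cx': 323.9198765896165, 'cy': 192.0826313347613, 'cam_to_world': array([[ 0.02473002,  0.99185212, -0.12497122,  0.33962088],
       [-0.99957661,  0.0226161 , -0.018306  ,  0.00587667],
       [-0.01533048,  0.12537102,  0.99199147,  1.3677922 ],
       [ 0.        ,  0.        ,  0.        ,  1.        ]])}
{'fovy': 46.419292407462066, 'cx': 321.5656271091667, 'cy': 199.81531079437949, 'cam_to_world': array([[-0.14699042, -0.78503503,  0.60175894,  1.24766686],
       [ 0.98913338, -0.11850242,  0.08701919,  0.14041497],
       [ 0.00299678,  0.60801084,  0.79392307,  1.02347147],
       [ 0.        ,  0.        ,  0.        ,  1.        ]])}
{'clock': 0.1, 'joint_pos': array([-1.45258345e+00,  3.13939644e-01,  4.50747389e-02,  1.30359080e+00,
       -5.73952578e-06,  1.43122932e+00]), 'qvel': array([ 0.00165283, -0.0015129 ,  0.00207695,  0.00020558, -0.00014026,
        0.00012464]), 'tau': array([ 2.66596384e-03, -4.81728351e+01,  2.99242777e+01,  1.27497749e-02,
       -1.08318684e-04,  8.30312160e-06]), 'tcp_pos': array([ 0.14653985, -0.55553775,  0.23048258]), 'orientation': array([-8.29670091e-04,  9.91704842e-01,  1.28533332e-01,  5.98885412e-06]), 'wrist_force': array([-0.62878913, -0.4906556 , -0.18351483]), 'ft_torque': array([ 0.00472565,  0.02066044, -0.05662996]), 'grip_force': 0.0, 'finger_gap': 0.08534629962522934}
```

View pics/top1.png

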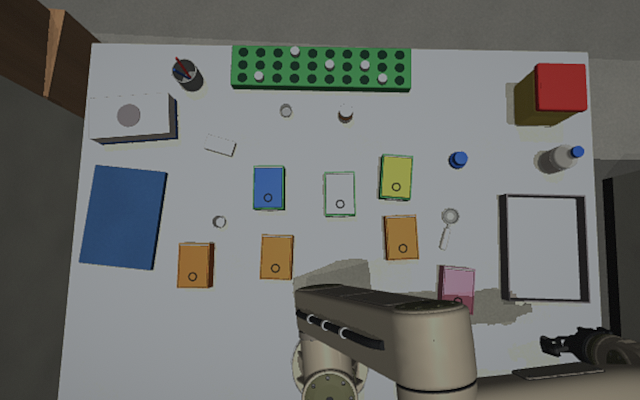

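View pics/scene1.png

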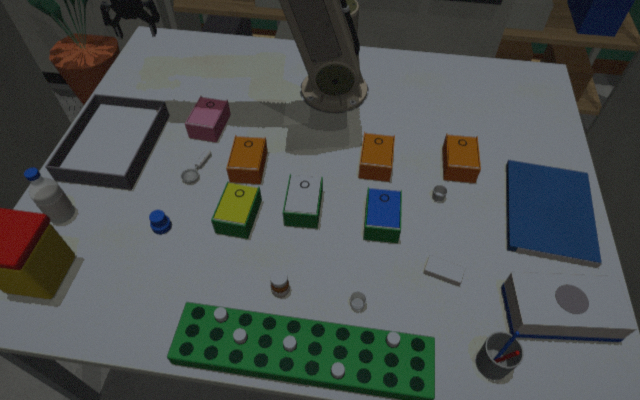

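The top view shows the blue hatch at about (268,188) with its pad at (268,198). The yellow hatch is at (396,177) with its pad at (396,187), and the white one lies between them at (340,195). The scene view shows the same three, with pads at about (384,197), (239,187) and (305,184). The orange and pink boxes are decoys.

```bash
cat > m.py <<'E'
from h import *
def meas(d,n):
    W=world(d); hsv=cv2.cvtColor(d["image"],cv2.COLOR_RGB2HSV); z=W[...,2]
    S={"yellow":(22,34),"blue":(105,122)}
    for c,(a,b) in S.items():
        m=((hsv[...,0]>=a)&(hsv[...,0]<=b)&(hsv[...,1]>120)&(z>.045)&(z<.15)).astype(np.uint8)
        k,l,st,ce=cv2.connectedComponentsWithStats(m)
        for i in range(1,k):
            if 300<st[i,4]<3000:
                hull=cv2.convexHull(np.argwhere(l==i)[:,::-1].astype(np.int32))
                mm=cv2.fillConvexPoly(np.zeros_like(m),hull,1)>0
                p=W[mm&(z>.04)]
                r=cv2.minAreaRect((p[:,:2]*1000).astype(np.float32))
                dark=mm&(hsv[...,2]<0.6*np.median(hsv[...,2][mm]))&(cv2.erode(mm.astype(np.uint8),np.ones((7,7)))>0)
                print(n,c,st[i],"c",p.mean(0).round(4),"rect",np.round(r[0]),np.round(r[1]),round(r[2],1),"pad",W[dark].mean(0).round(4),dark.sum(), "zmax",np.percentile(p[:,2],[5,50,95]).round(3))
if __name__=="__main__":
    for n in("top","scene"): meas(dict(np.load(n+"1.npz")),n)
    d=dict(np.load("top1.npz"));W=world(d)
    for u,v in[(396,187),(268,198),(340,204),(250,130),(560,320),(120,330)]:print(u,v,W[v,u].round(4))
    d=dict(np.load("scene1.npz"));W=world(d)
    for u,v in[(239,187),(384,197),(305,184)]:print(u,v,W[v,u].round(4))
E
python3 m.py
```

```text
top yellow [ 517   72   58   52 1058] c [ 0.7648 -0.5754  0.1338] rect [ 538. -333.] [169. 767.] 42.7 pad [nan nan nan] 0 zmax [0.053 0.135 0.181]
top yellow [ 382  157   30   41 1011] c [ 0.554  -0.1824  0.0659] rect [ 463. -132.] [121. 350.] 61.0 pad [ 0.5257 -0.1826  0.0611] 25 zmax [0.056 0.06  0.065]
top blue [ 254  168   28   40 1037] c [0.513  0.1954 0.0713] rect [440. 147.] [322. 126.] 33.3 pad [0.4855 0.195  0.0607] 24 zmax [0.056 0.06  0.065]
scene yellow [ 214  183   43   40 1130] c [ 0.5615 -0.1827  0.0625] rect [882. -61.] [827. 116.] 20.9 pad [ 0.5299 -0.1819  0.061 ] 15 zmax [0.058 0.061 0.064]
scene yellow [   0  225   69   68 2191] c [ 0.8261 -0.5645  0.1099] rect [ 987. -226.] [886. 155.] 64.5 pad [nan nan nan] 0 zmax [0.048 0.108 0.175]
scene blue [ 367  189   33   39 1142] c [0.523  0.1955 0.0651] rect [852. 190.] [ 85. 792.] 89.0 pad [0.4873 0.195  0.0614] 17 zmax [0.058 0.061 0.064]
396 187 [ 0.5241 -0.1819  0.0616]
268 198 [0.4827 0.1942 0.0632]
340 204 [ 0.4695 -0.018   0.0669]
250 130 [0.7031 0.2684 0.0026]
560 320 [ 0.1468 -0.6762 -0.    ]
120 330 [ 0.0817  0.6322 -0.003 ]
239 187 [ 0.5103 -0.1872  0.0634]
384 197 [0.4838 0.1949 0.06  ]
305 184 [ 0.4733 -0.0164  0.0624]m.py:15: RuntimeWarning: Mean of empty slice.
  print(n,c,st[i],"c",p.mean(0).round(4),"rect",np.round(r[0]),np.round(r[1]),round(r[2],1),"pad",W[dark].mean(0).round(4),dark.sum(), "zmax",np.percentile(p[:,2],[5,50,95]).round(3))
  ret = um.true_divide(
```

Call:
jog_arm(
  gripper=[0,0,0,0,0,0,0,0],
  offset=[
    [4,4,0],
    [8,8,0],
    [12,12,0],
    [16,16,0],
    [20,20,0],
    [24,24,0],
    [28,28,0],
    [32,32,0],
  ],
  twist=[0,0,0,0,0,0,0,0],
)

```text
clock: 1.1
tcp_pos: [0.4675, -0.2344, 0.2311]
orientation: [-0.0, 0.992, 0.129, -0.0]
wrist_force: [0.5, -0.6, 0.8]
finger_gap: -0.0001
grip_force: 0.0
```

Call:
jog_arm(
  gripper=[0,0,0,0,0,0,0,0],
  offset=[
    [4,3.5,0],
    [6,5.3,0],
    [6,5.3,-3],
    [6,5.3,-6],
    [6,5.3,-9],
    [6,5.3,-12],
    [6,5.3,-13],
    [6,5.3,-13],
  ],
  twist=[0,0,0,0,0,0,0,0],
)

```text
clock: 2.1
tcp_pos: [0.5262, -0.1829, 0.1009]
orientation: [-0.0, 0.992, 0.129, -0.001]
wrist_force: [-0.6, -0.5, 0.1]
finger_gap: 0.0004
grip_force: 0.0
```

```bash
python3 - <<'E'
from h import *
d=cam("scene"); cv2.imwrite("pics/s2.png",cv2.resize(d["image"][130:270,160:340,::-1],None,fx=4,fy=4,interpolation=cv2.INTER_CUBIC))
print(env.get_state()["tcp_pos"])
E
```

```text
[ 0.52683441 -0.18318427  0.10182194]
```

View pics/s2.png

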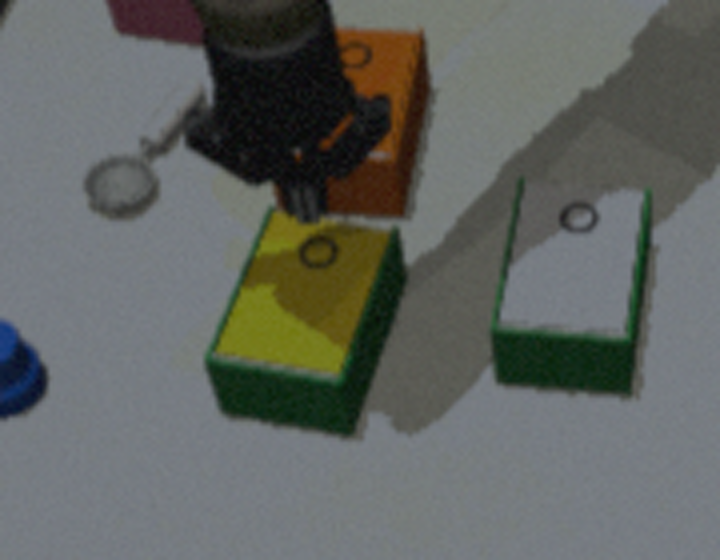

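The fingertips, at (306,215) in the crop, hang above the pad ring at (318,252). I'll check the sideways offset by projection.

```bash
python3 - <<'E'
from h import *
d=dict(np.load("scene1.npz")); W=world(d); print(W[191:195,238:242].mean((0,1)))
f=200/np.tan(np.radians(d["fovy"])/2); M=np.linalg.inv(d["cam_to_world"])
for p in([.5268,-.1832,.1018],[.5268,-.1832,.06],[.527,-.182,.06],[.4865,.195,.06]):
    q=M@np.r_[p,1]; u,v=d["cx"]+f*q[0]/-q[2], d["cy"]-f*q[1]/-q[2]; print(u,v,(u-160)*4,(v-130)*4)
# ring in original pictures, by hough-like dark mean
for n,(u,v) in {"scene":(239,192),"top":(396,187)}.items():
    d=dict(np.load(n+"1.npz")); g=d["image"][v-8:v+9,u-9:u+10].astype(int).sum(2); w=np.clip(np.median(g)-60-g,0,None); vv,uu=np.mgrid[v-8:v+9,u-9:u+10]; print(n,(w*uu).sum()/w.sum(),(w*vv).sum()/w.sum())
E
```

```text
[ 0.52693754 -0.18172968  0.06173047]
236.81460049804042 182.67416042663797 307.2584019921617 210.69664170655187
239.0594332291899 192.7997503752668 316.23773291675957 251.1990015010672
239.48446409409715 192.9122359370019 317.9378563763886 251.64894374800758
383.9693536052418 197.79639269753142 895.8774144209672 271.18557079012567
scene 239.41935483870967 193.134724857685
top 395.73279352226723 186.50539811066128
```

Call:
jog_arm(
  gripper=[0,0,0,0,0,0,0,0],
  offset=[
    [0,0,-1],
    [0,0,-2],
    [0,0,-2.8],
    [0,0,-3.3],
    [0,0,-3.5],
    [0,0,-3.7],
    [0,0,-3.8],
    [0,0,-3.9],
  ],
  twist=[0,0,0,0,0,0,0,0],
)

```text
clock: 3.15
tcp_pos: [0.5267, -0.1831, 0.0625]
orientation: [0.0, 0.992, 0.129, 0.0]
wrist_force: [-0.1, -0.2, -0.6]
finger_gap: 0.0001
grip_force: 0.0
```

Call:
jog_arm(
  gripper=[0,0,0,0,0,0,0,0],
  offset=[
    [0,0,-0.1],
    [0,0,-0.2],
    [0,0,-0.3],
    [0,0,-0.4],
    [0,0,-0.5],
    [0,0,-0.6],
    [0,0,-0.7],
    [0,0,-0.7],
  ],
  twist=[0,0,0,0,0,0,0,0],
)

```text
clock: 4.15
tcp_pos: [0.5265, -0.1831, 0.0552]
orientation: [0.0, 0.992, 0.129, -0.0]
wrist_force: [-1.6, -1.3, 4.3]
finger_gap: 0.0
grip_force: 2.0
```

Contact is made with 4.3 N at about 5 mm in. I'll carry on gently to the stop.

Call:
jog_arm(
  gripper=[0,0,0,0,0,0,0,0],
  offset=[
    [0,0,-0.05],
    [0,0,-0.1],
    [0,0,-0.15],
    [0,0,-0.2],
    [0,0,-0.25],
    [0,0,-0.3],
    [0,0,-0.3],
    [0,0,-0.3],
  ],
  twist=[0,0,0,0,0,0,0,0],
)

```text
clock: 5.15
tcp_pos: [0.5266, -0.1831, 0.0531]
orientation: [0.0, 0.992, 0.129, 0.0]
wrist_force: [-3.7, 0.1, 9.8]
finger_gap: 0.0
grip_force: 4.8
```

It bottomed: 9.8 N at z = 53 mm. Now straight up.

Call:
jog_arm(
  gripper=[0,0,0,0,0,0,0,0],
  offset=[
    [0,0,0.5],
    [0,0,1.5],
    [0,0,3.5],
    [0,0,6],
    [0,0,9],
    [0,0,12],
    [0,0,15],
    [0,0,15],
  ],
  twist=[0,0,0,0,0,0,0,0],
)

```text
clock: 6.15
tcp_pos: [0.5282, -0.1837, 0.2051]
orientation: [0.001, 0.992, 0.129, 0.002]
wrist_force: [1.2, 1.4, 0.2]
finger_gap: -0.0
grip_force: 0.0
```

Call:
jog_arm(
  gripper=[0,0,0,0,0,0,0,0],
  offset=[
    [-0.5,5,1],
    [-1,10,1],
    [-1.6,15,1],
    [-2.2,20,1],
    [-2.8,25,1],
    [-3.3,30,1],
    [-3.8,35,1],
    [-4.1,37.8,1],
  ],
  twist=[0,0,0,0,0,0,0,0],
)

```text
clock: 7.15
tcp_pos: [0.4844, 0.1972, 0.2111]
orientation: [-0.0, 0.992, 0.13, -0.001]
wrist_force: [0.1, -0.8, -0.1]
finger_gap: -0.0
grip_force: 0.0
```

```bash
python3 - <<'E'
from h import *
d=cam("scene"); cv2.imwrite("pics/s3.png",d["image"][...,::-1])
s=env.get_state();print(s["tcp_pos"],s["clock"],s["wrist_force"])
E
```

```text
[0.48413322 0.1993604  0.2111155 ] 7.2 [0.18234936 2.0969318  0.06083683]
```

View pics/s3.png

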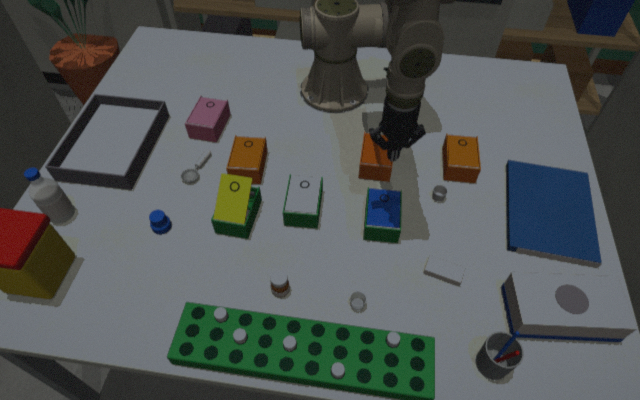

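The yellow hatch is open at (233,195), and the tool is over the blue hatch at (383,200). I'll go down.

Call:
jog_arm(
  gripper=[0,0,0,0,0,0,0,0],
  offset=[
    [0,0,-3],
    [0,0,-6],
    [0,0,-9],
    [0,0,-11.5],
    [0,0,-13],
    [0,0,-14],
    [0,0,-14.5],
    [0,0,-14.7],
  ],
  twist=[0,0,0,0,0,0,0,0],
)

```text
clock: 8.2
tcp_pos: [0.486, 0.195, 0.0656]
orientation: [0.0, 0.992, 0.129, 0.0]
wrist_force: [0.8, -0.3, 0.1]
finger_gap: 0.0002
grip_force: 0.0
```

Call:
jog_arm(
  gripper=[0,0,0,0,0,0,0,0],
  offset=[
    [0,0,-0.15],
    [0,0,-0.3],
    [0,0,-0.45],
    [0,0,-0.55],
    [0,0,-0.65],
    [0,0,-0.75],
    [0,0,-0.85],
    [0,0,-0.95],
  ],
  twist=[0,0,0,0,0,0,0,0],
)

```text
clock: 9.2
tcp_pos: [0.4856, 0.195, 0.0558]
orientation: [0.0, 0.992, 0.129, 0.0]
wrist_force: [-1.3, 0.1, 3.6]
finger_gap: 0.0
grip_force: 2.1
```

Call:
jog_arm(
  gripper=[0,0,0,0,0,0,0,0],
  offset=[
    [0,0,-0.05],
    [0,0,-0.1],
    [0,0,-0.15],
    [0,0,-0.2],
    [0,0,-0.25],
    [0,0,-0.3],
    [0,0,-0.35],
    [0,0,-0.35],
  ],
  twist=[0,0,0,0,0,0,0,0],
)

```text
clock: 10.2
tcp_pos: [0.4857, 0.195, 0.053]
orientation: [0.0, 0.992, 0.129, 0.0]
wrist_force: [-2.0, 0.0, 9.2]
finger_gap: -0.0
grip_force: 4.9
```

Bottomed again. Up, then back off clear of the hatch.

Call:
jog_arm(
  gripper=[0,0,0,0,0,0,0,0],
  offset=[
    [0,0,0.5],
    [0,0,1.5],
    [0,0,3.5],
    [0,0,6],
    [0,0,9],
    [0,0,12],
    [0,0,15],
    [0,0,17],
  ],
  twist=[0,0,0,0,0,0,0,0],
)

```text
clock: 11.2
tcp_pos: [0.4857, 0.1948, 0.2239]
orientation: [0.0, 0.992, 0.128, 0.0]
wrist_force: [0.8, 0.1, -0.4]
finger_gap: -0.0001
grip_force: 0.0
```

Call:
jog_arm(
  gripper=[0,0,0,0,0,0,0,0],
  offset=[
    [0,3,0],
    [0,7,0],
    [0,11,0],
    [0,14,0],
    [0,15,0],
    [0,15,0],
    [0,15,0],
    [0,15,0],
  ],
  twist=[0,0,0,0,0,0,0,0],
)

```text
clock: 12.2
tcp_pos: [0.5064, 0.288, 0.2225]
orientation: [-0.023, 0.984, 0.177, -0.005]
wrist_force: [0.3, -0.3, -0.1]
finger_gap: -0.0001
grip_force: 0.0
```

```bash
python3 - <<'E'
from h import *
d=cam("scene"); cv2.imwrite("pics/s4.png",d["image"][...,::-1])
s=env.get_state();print(s["tcp_pos"],s["clock"],s["wrist_force"])
E
```

```text
[0.50640138 0.28801169 0.2224786 ] 12.25 [ 0.25217715 -0.32233385 -0.25466378]
```

View pics/s4.png

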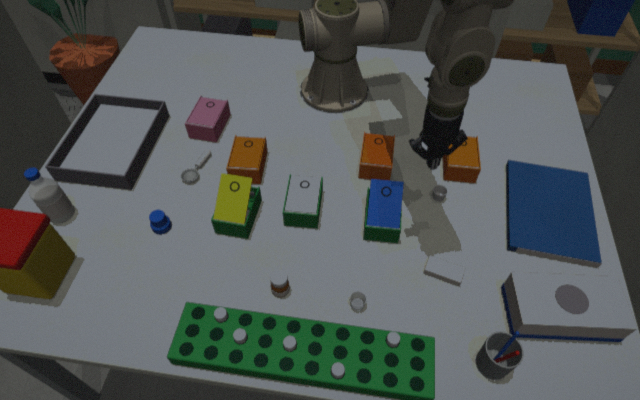

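Both hatches stand open (yellow at (233,195), blue at (385,205)), the white one is shut and the bystanders haven't moved. The arm stopped short of its target on that last move, so I'll check the joints before handing in.

```bash
python3 - <<'E'
from h import *
s=env.get_state();print(s["joint_pos"].round(3),s["qvel"].round(3))
d=cam("scene");W=world(d)
for u,v in[(235,187),(386,191),(305,184)]:print(W[v-2:v+3,u-2:u+3,2].mean())
E
```

```text
[0.354 0.328 0.045 1.29  0.048 3.141] [ 0.     0.001 -0.    -0.     0.    -0.   ]
0.1106771482882557
0.11190347671031274
0.061553597370816865
```

Joint 6 is at its limit, so I'll back it off a little.

Call:
jog_arm(
  gripper=[0,0,0,0,0,0,0,0],
  offset=[
    [0,-2,1],
    [0,-4,2],
    [0,-6,2],
    [0,-8,2],
    [0,-8,2],
    [0,-8,2],
    [0,-8,2],
    [0,-8,2],
  ],
  twist=[5,10,15,20,20,20,20,20],
)

```text
clock: 13.3
tcp_pos: [0.5064, 0.2088, 0.2423]
orientation: [-0.022, 0.938, 0.345, -0.009]
wrist_force: [-0.5, -0.6, -0.5]
finger_gap: 0.0
grip_force: 0.0
```

```bash
python3 - <<'E'
from h import *
s=env.get_state();print(s["joint_pos"].round(3),s["qvel"].round(3),s["tcp_pos"],s["clock"])
print(env.hand_in())
E
```

```text
[0.222 0.274 0.019 1.34  0.041 2.657] [-0.001 -0.001 -0.001  0.001 -0.    -0.003] [0.50642088 0.20881777 0.24226288] 13.3
the job is handed in; nothing more can be done
None
```

The yellow and blue hatches were each pressed gently to the stop (under 10 N) and stand open, the white one is shut, and the bystanders look unmoved; I handed the job in at 13.3 s with the arm clear, but the hand-in gave no verdict.

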